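Wedge the stone tile's loose side and hold it down flush

ROBOT

A 7-joint arm with a two-finger parallel gripper is mounted at the origin on the work surface. World frame = base frame: x ahead of the robot, y to its left, z up, the work surface at z = 0. Lengths are in m, angles in degrees, forces in N, time in s.
With the tool pointing down it reaches from about 0.425 to 0.95 m from the base axis. Payload 4.7 kg.
Tool frame: the origin (TCP) lies midway between the tips of the shut fingers; the grasp point (between the pads) lies 19 mm behind it (bot.grip_depth is the distance from the TCP to the grasp point, in m); z points along the fingers, y is the direction in which the jaws open and shut (so a half turn about z gives the same grasp; the last joint's range is limited). The gripper opens to 87 mm and grips with 3 to 60 N. Pads are 19 mm wide; open, the fingers measure 117 mm over their backs; the gripper's body (75 mm by 190 mm) begins 51 mm behind the grasp point.
Start: joints at [61.713, 26.849, -2.785, 87.806, 1.381, 65.374, -4.715], TCP at [0.303, -0.603, 0.223] pointing down, gripper open.
Joint ranges: [-148.3, 148.3], [-19.14, 114.17], [-79.39, 73.82], [5.75, 140.21], [-59.74, 239.74], [12.07, 113.84], [-152.46, 152.46]. Speed limits (degrees/s): [147.25, 147.25, 180, 180, 180, 180, 180].

INTERFACE

Orientations are given as [roll, pitch, yaw] about the fixed x, y, z axes, in that order (R = Rz(yaw) Ry(pitch) Rx(roll)).
In Python, from bench import telemetry, eyes, bot gives the robot as it stands. The module is installed in compiled form; this text tells all that it offers.
- The arm moves only by the tool arm_command, never from a script. Its argument "commands" is a list of rows, each a list of 3 entries, a list of its own where there are three numbers: the shift along the tool's x, y, z in cm, then the turn, a rotation vector about the tool's x, y, z in rad, then the closure, from -1 (fully open) to 1 (shut), so that 0 is half open. In form: [[[dx, dy, dz], [rx, ry, rz], gripper], ...]. A call has 1 to 12 rows; each row is the pose to reach, as a shift and turn from the pose commanded when the call began, along the tool's axes at that moment; what a row does not reach only later rows make up. A row lasts 1/10 s, in which the tool goes at most 50 mm and 8.59 degrees, less where a joint would pass 70% of its speed; a pose out of reach is approached as far as the arm can. A call with a gripper value outside its range is refused whole. The fingers move at their own pace and stop on an object; the grip force is fixed at half the most. Time passes only in rows, so rows that repeat a pose let the fingers close. It gives the time, the measured TCP pose, the force and the opening at its end, in the units of the state.
- telemetry.observe(): the state, without advancing time (a new reading comes with each control period).
- eyes.grab_frame(name): name is "scene" or "top"; returns a dict with "pixels" (420x560x3 uint8, red, green, blue), "range_z" (420x560 float32, m along the optical axis (not along the pixel's ray), 0 where there is no reading), "fx", "fy", "cx", "cy" (pixels), "dist" ([k1, k2, p1, p2, k3] as OpenCV has them; the pictures are not rectified), "rvec" (rotation vector, rad) and "tvec" (3), from world to camera coordinates, as OpenCV has them. Camera axes: x right, y down, z forward; pixel columns grow to the right and rows downward; lengths in m; the calibration is good to about 2 mm. A picture is of the moment at which its call begins.
- bot.sign_off(): hands the job in, once; it reports no verdict.
The state is a dict: "time": time; "joint_positions": joint angles; "qd": joint speeds; "tau": joint torques, N m; "tool_pos": TCP position; "tcp_rot": TCP orientation; "wrist_force": force on the tool from outside, world axes, zero at the start; "moment": the same for the moment, N m; "grip_width": finger opening in m.
Only numpy, scipy, OpenCV 4.12 (cv2) and the standard library are available. Lean on these libraries where they do the work, as an engineer would, in place of code of your own. Each camera call takes 0.05 s, during which the arm holds its last target.

TASK

At the shop counter a pale stone tile is being bonded into a wooden display frame, where it still stands proud on its springy bed. Slide the wooden spacer, blade first, through the frame's open end into the one gap beside the tile that is wide enough for it, until its handle block is up against the frame, standing level on the counter, and let go of it. Then push the tile straight down with the fingers until its top is flush with the rails, and finish while still holding it pressed down there; leave the books, teacup and jar alone.

Things in the scene. Friction and masses are not known exactly. Their poses are not given: they have to be found in the camera images.
- bed: Display frame, fixed on the counter (place, heading vary). Origin on the counter under its centre, z up; x runs from rail to rail; +y points out of the open end, where the spacer enters by moving along -y. Black foam bed under the tile; dark back bar across the -y end (inner face y = -52 mm). Rails and tile share its heading. The gaps have no floor: the spacer slides on the counter.
- rail_slim: The slim dark wooden rail, 24 mm wide (x), 102 mm long (y, -51 to +51), 30 mm high, fixed; origin under its centre. It lies 70 mm from the bed's centre, on the +x or the -x side (varies). The gap between it and the tile is 13 mm wide: the spacer fits here only.
- rail_broad: The broad dark wooden rail, 38 mm wide (x), 102 mm long, 30 mm high, fixed, opposite the slim one, also 70 mm from the bed's centre; origin under its centre. The gap between it and the tile is 6 mm: too narrow for the spacer.
- tile_top (a point): Centre of the top face of the stone tile, 90 mm (x) by 100 mm (y) by 20 mm thick, centred on the bed (y -50 to +50). At rest the top is 38 mm above the counter; flush with the rails it is 30 mm above.
- tile (a joint): How far the tile is pressed down, in m: 0 at rest (8 mm proud), 0.008 flush with the rails, where it meets a firm stop. It springs back up when let go; about 3 N of push starts it moving and about 7 N brings it flush.
- spacer_grip (a point): Centre of the handle block (22 mm in x, 40 mm in y, 46 mm high) of the light wood spacer, half-way up: 23 mm above the counter as it stands, loose and upright; about 90 g. Its blade, 10 mm thick (x), 26 mm high, resting on the counter, reaches 70 mm out from the handle's -y face. Pushed home, that face meets the ends of tile and slim rail: this point is at bed y = +70 to +71 mm.
- spacer_nose (a point): Far end of the spacer's blade, an upright pointed edge (45 degree flanks); the point is half-way up the blade, 13 mm above its underside, and 90 mm along the spacer's -y from the handle's centre; same axes as the spacer.
- books: Bystander: two thread-bound books stacked, 113 x 160 x 36 mm, origin under the centre. Leave alone.
- teacup: Bystander: white teacup, rim radius 36 mm, 55 mm high, origin under its centre. Leave alone.
- jar: Bystander: small blue lidded jar, radius 26 mm, 62 mm high, origin under its centre. Leave alone.
Not all that is in view belongs to the job. Leave any turquoise look-alike of the part that bears spacer_grip alone.

How it is judged:
By the outcome, as a careful person would: the job done as asked, in the order asked, and still so for the second after the job is handed in, while the arm keeps its last pose, push and grip.
It also fails if it takes over 43 s, if anything falls off the work surface, if the arm or the gripper's body presses on something with over 40 N, if the wrist force passes 120 N, or if a joint passes its speed limit or range.

## Working session

There is one attempt and no reset: what is moved stays moved. The work goes in short steps, Python scripts to look and compute and a tool call to move; the robot and the scene stay as the last step left them, time stands still between calls to the robot, and variables do not carry over. Pictures are saved under pics/ and viewed, and the job is handed in when it is done.

Besides the shell and the picture viewer there is one more tool, called in YAML: its name, and indented under it one key for each argument. arm_command: Moves the arm, as the interface text tells. Its arguments: {"type":"object","properties":{"commands":{"type":"array"}},"required":["commands"]}

```bash
mkdir -p pics; python3 - <<'E'
from bench import telemetry, eyes, bot
import cv2,pickle
print(telemetry.observe(), bot.grip_depth)
d={}
for n in ["scene","top"]:
    f=eyes.grab_frame(n); d[n]=f
    cv2.imwrite(f"pics/{n}0.png",f["pixels"][:,:,::-1])
    print(n,{k:f[k] for k in ["fx","fy","cx","cy","dist","rvec","tvec"]})
pickle.dump(d,open("f0.pkl","wb"))
E
```

```text
{'time': 0.0, 'joint_positions': array([61.71358734, 26.89855887, -2.7835831 , 87.87241588,  1.37897627,
       65.37397117, -4.71329338]), 'qd': array([ 0.01319751, -0.01037264,  0.10303336,  0.00452373, -0.07646862,
       -0.10993129,  0.07699984]), 'tau': array([-8.28781140e-05, -5.07976735e+01, -8.11541243e-02, -2.36156952e+01,
       -6.15470437e-02,  3.78813548e-02,  1.67833668e-04]), 'tool_pos': array([ 0.30230847, -0.60286407,  0.2214943 ]), 'tcp_rot': array([-1.79888551e+02,  2.64769074e-03,  2.66330901e+01]), 'wrist_force': array([-0.31110088, -0.36391491,  0.01815145]), 'moment': array([-0.00289249, -0.02981962,  0.04167773]), 'grip_width': 0.08692860392678498} 0.0187
scene {'fx': 456.7469346029334, 'fy': 456.7469346029334, 'cx': 279.19233899306363, 'cy': 215.41786318744818, 'dist': array([-0.1368429,  0.       ,  0.       ,  0.       ,  0.       ]), 'rvec': array([ 1.46171314,  2.13819873, -0.81812398]), 'tvec': array([ 0.21571742, -0.31605364,  1.44002199])}
top {'fx': 413.3512021619433, 'fy': 413.3512021619433, 'cx': 275.9769210099833, 'cy': 214.75144422006372, 'dist': array([-0.10149364,  0.        ,  0.        ,  0.        ,  0.        ]), 'rvec': array([ 2.13709628, -2.10533951,  0.21919225]), 'tvec': array([-0.04501299,  0.54357799,  1.00648203])}
```

View pics/scene0.png

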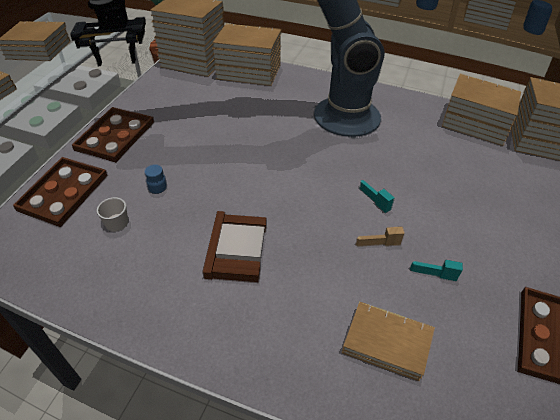

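View pics/top0.png

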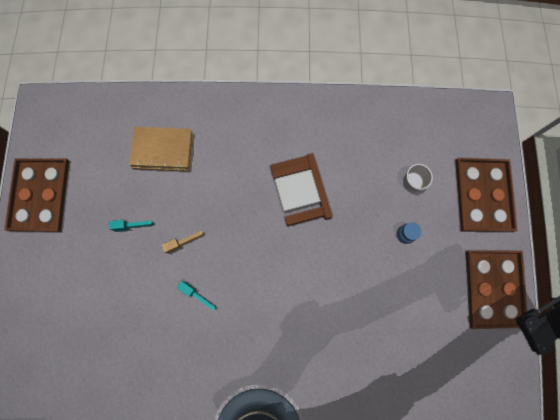

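The top view shows the wood spacer at about (183,241), with its blade to the right. The frame is at about (300,190): open end left, back bar right, broad rail at the upper edge and slim rail at the lower edge. The turquoise decoys are at (130,225) and (197,296). Next I'll measure.

```bash
cat > h.py <<'E'
import numpy as np,cv2,pickle
def K(f): return np.array([[f["fx"],0,f["cx"]],[0,f["fy"],f["cy"]],[0,0,1.]])
def rays(f,uv):
    uv=np.asarray(uv,float).reshape(-1,1,2)
    n=cv2.undistortPoints(uv,K(f),f["dist"]).reshape(-1,2)
    R=cv2.Rodrigues(f["rvec"])[0]; c=-R.T@f["tvec"]
    d=np.c_[n,np.ones(len(n))]@R
    return c,d
def plane(f,uv,z):
    c,d=rays(f,uv); return c+d*((z-c[2])/d[:,2])[:,None]
def cloud(f,mask):
    v,u=np.nonzero(mask); r=f["range_z"][v,u]; k=r>0
    c,d=rays(f,np.c_[u,v][k]); return c+d*r[k][:,None], np.c_[u,v][k]
def tri(fa,a,fb,b):
    ca,da=rays(fa,[a]);cb,db=rays(fb,[b]);da=da[0]/np.linalg.norm(da);db=db[0]/np.linalg.norm(db)
    s=np.linalg.lstsq(np.c_[da,-db],cb-ca,rcond=None)[0]
    p,q=ca+s[0]*da,cb+s[1]*db; return (p+q)/2,np.linalg.norm(p-q)
E
python3 - <<'E'
from h import *
d=pickle.load(open("f0.pkl","rb"))
box={"top":dict(sp=(155,225,215,258),fr=(262,148,340,230)),"scene":dict(sp=(350,220,412,252),fr=(195,205,275,287))}
for n in d:
    f=d[n]
    im=f["pixels"]
    for k,(a,b,c,e) in box[n].items():
        cr=im[b:e,a:c,::-1]
        s=800//(c-a); s=min(s,600//(e-b))
        cv2.imwrite(f"pics/c_{n}_{k}.png",cv2.resize(cr,None,fx=s,fy=s,interpolation=cv2.INTER_NEAREST)); print(n,k,s)
    hsv=cv2.cvtColor(im,cv2.COLOR_RGB2HSV)
    for k,(a,b,c,e) in box[n].items():
        m=np.zeros(im.shape[:2],bool); m[b:e,a:c]=True
        if k=="sp": m&=(hsv[...,0]<28)&(hsv[...,1]>70)
        else:
            mt=m&(hsv[...,1]<40)&(hsv[...,2]>150)
            p,_=cloud(f,mt); print("tile",len(p),p.mean(0),np.percentile(p[:,2],[5,50,95]))
            print(cv2.minAreaRect(p[:,:2].astype(np.float32)*1000))
            m&=(hsv[...,1]>90)
        p,uv=cloud(f,m); print(n,k,len(p),np.percentile(p[:,2],[2,25,50,75,98]).round(4))
        np.save(f"{n}_{k}.npy",np.c_[p,uv])
        if k=="sp":
            hi=p[p[:,2]>.036]; lo=p[(p[:,2]<.032)&(p[:,2]>.02)]
            for q in (hi,lo): print(len(q),q.mean(0),cv2.minAreaRect(q[:,:2].astype(np.float32)*1000))
        else:
            hi=p[p[:,2]>.022]; print(len(hi),cv2.minAreaRect(hi[:,:2].astype(np.float32)*1000))
E
```

```text
scene sp 12
scene fr 7
scene sp 585 [0.0019 0.0152 0.0255 0.0381 0.0478]
163 [0.46567876 0.2351833  0.04415779] ((463.25830078125, 235.2066650390625), (26.347938537597656, 39.73133087158203), 22.50959587097168)
199 [0.48298789 0.20173014 0.02554739] ((478.1990661621094, 203.3720245361328), (22.42905616760254, 104.9892578125), 21.4462890625)
tile 1277 [ 0.61694431 -0.09057178  0.03850083] [0.03620038 0.03845328 0.04093947]
((615.582275390625, -91.3014907836914), (90.55123901367188, 98.85670471191406), 15.82532024383545)
scene fr 1888 [0.008  0.0283 0.03   0.0312 0.0334]
1658 ((619.2271118164062, -101.23863983154297), (185.1310272216797, 123.39749145507812), 16.42412567138672)
top sp 13
top fr 7
top sp 306 [0.0091 0.0254 0.0296 0.046  0.0501]
138 [0.46194502 0.23339974 0.04600095] ((462.4190673828125, 234.45199584960938), (21.367889404296875, 39.104427337646484), 26.555952072143555)
126 [0.48149692 0.19215049 0.02621711] ((476.9375915527344, 202.44309997558594), (15.764822006225586, 103.97418975830078), 31.295963287353516)
tile 1188 [ 0.61561657 -0.09128918  0.03885182] [0.03562914 0.03886794 0.0420036 ]
((616.0198364257812, -91.1191177368164), (89.05752563476562, 98.31676483154297), 16.856069564819336)
top fr 1293 [0.0204 0.0293 0.0308 0.032  0.0346]
1260 ((617.6474609375, -101.5023193359375), (180.92857360839844, 121.52175903320312), 16.109495162963867)
```

View pics/c_top_sp.png

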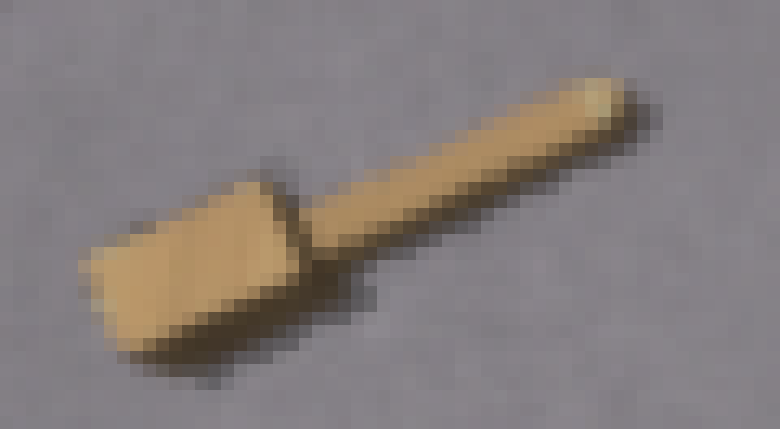

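View pics/c_top_fr.png

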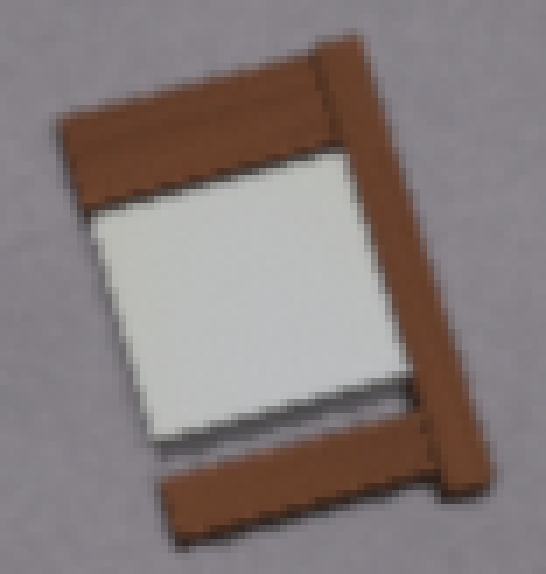

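View pics/c_scene_fr.png

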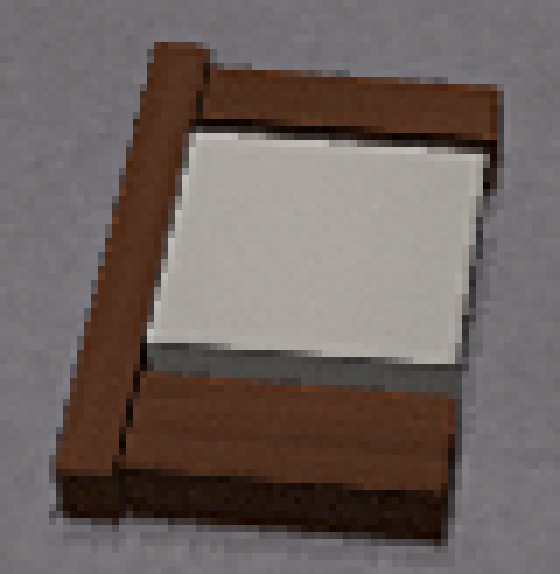

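View pics/c_scene_sp.png

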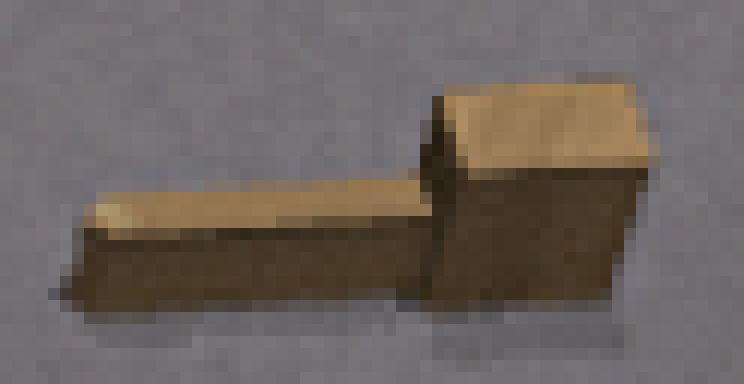

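```bash
cat > m.py <<'E'
from h import *
def big(m):
    m=m.astype(np.uint8); n,l,s,c=cv2.connectedComponentsWithStats(m); return l==1+np.argmax(s[1:,4])
def rect(f,m,z,subpx=True):
    cs,_=cv2.findContours(m.astype(np.uint8),cv2.RETR_EXTERNAL,cv2.CHAIN_APPROX_NONE)
    c=max(cs,key=cv2.contourArea).reshape(-1,2)
    P=plane(f,c,z)[:,:2]
    return cv2.minAreaRect((P*1000).astype(np.float32)), P
E
python3 - <<'E'
from m import *
d=pickle.load(open("f0.pkl","rb"))
box={"top":dict(sp=(155,225,215,258),fr=(262,148,340,230)),"scene":dict(sp=(350,220,412,252),fr=(195,205,275,287))}
cor={}
for n in d:
    f=d[n]; im=f["pixels"]; hsv=cv2.cvtColor(im,cv2.COLOR_RGB2HSV)
    a,b,c,e=box[n]["fr"]; m=np.zeros(im.shape[:2],bool); m[b:e,a:c]=True
    t=big(m&(hsv[...,1]<40)&(hsv[...,2]>(150 if n=="top" else 125)))
    cv2.imwrite(f"pics/mt_{n}.png",cv2.resize((t[b:e,a:c]*255).astype(np.uint8),None,fx=5,fy=5,interpolation=0))
    r,P=rect(f,t,.038); print(n,"tile",r,t.sum())
    p=plane(f,np.argwhere(t)[:,::-1],.038).mean(0); print(" centroid",p)
    q=cv2.boxPoints(r)/1000; 
    mu=np.argwhere(t)[:,::-1].mean(0); cor[n]=mu
    a,b,c,e=box[n]["sp"]; m=np.zeros(im.shape[:2],bool); m[b:e,a:c]=True
    s=big(m&(hsv[...,0]<28)&(hsv[...,1]>70)&(hsv[...,2]>115))
    cv2.imwrite(f"pics/ms_{n}.png",cv2.resize((s[b:e,a:c]*255).astype(np.uint8),None,fx=8,fy=8,interpolation=0))
    # split with depth: handle/blade
    C,uv=cloud(f,s)
    ax=None
    for nm,k,z in (("handle",C[:,2]>.038,.046),("blade",(C[:,2]<.033),.026)):
        mm=np.zeros_like(s); mm[uv[k][:,1],uv[k][:,0]]=1; mm=big(mm)
        uu=np.argwhere(mm)[:,::-1]
        PP=plane(f,uu,z)[:,:2]; r=cv2.minAreaRect((PP*1000).astype(np.float32))
        w,V=np.linalg.eigh(np.cov(PP.T)); v=V[:,1]; v=v*np.sign(v[1])
        print(n,nm,len(PP),PP.mean(0),r,"pca yaw",np.degrees(np.arctan2(-v[0],v[1])))
        cor[n+nm]=uu.mean(0)
print("tri tile",tri(d["top"],cor["top"],d["scene"],cor["scene"]))
print("tri handle",tri(d["top"],cor["tophandle"],d["scene"],cor["scenehandle"]))
print("tri blade",tri(d["top"],cor["topblade"],d["scene"],cor["sceneblade"]))
E
```

```text
scene tile ((615.2614135742188, -91.55307006835938), (89.37029266357422, 98.95616149902344), 16.08490562438965) 1312
 centroid [ 0.61643921 -0.09098766  0.038     ]
scene handle 108 [0.46250323 0.23547671] ((462.4694519042969, 235.28150939941406), (18.51780891418457, 37.159080505371094), 21.55856704711914) pca yaw 20.755305501180175
scene blade 1 [0.44160742 0.21553529] ((441.607421875, 215.53529357910156), (0.0, 0.0), 0.0) pca yaw nan
top tile ((616.0391235351562, -90.94927978515625), (88.46012115478516, 98.52119445800781), 16.173967361450195) 1200
 centroid [ 0.61578512 -0.09132679  0.038     ]
top handle 122 [0.46235158 0.23487452] ((462.4234313964844, 234.7327880859375), (19.95201301574707, 38.61869812011719), 28.015180587768555) pca yaw 28.723712410019004<stdin>:24: RuntimeWarning: Degrees of freedom <= 0 for slice
  c *= np.true_divide(1, fact)
  c *= np.true_divide(1, fact)
Traceback (most recent call last):
  File "m.py", line 3, in big
    m=m.astype(np.uint8); n,l,s,c=cv2.connectedComponentsWithStats(m); return l==1+np.argmax(s[1:,4])
                                                                                   ~~~~~~~~~^^^^^^^^^
ValueError: attempt to get argmax of an empty sequence
```

```bash
python3 - <<'E'
from m import *
d=pickle.load(open("f0.pkl","rb")); T,S=d["top"],d["scene"]
print("nose tri",tri(T,(202.3,231.6),S,(357.3,236.9)))
print(plane(T,[(202.3,231.6)],.026),plane(S,[(357.3,236.9)],.026))
# handle top corners top: crop px /13 ; scene /12
tc=np.array([[85,262],[258,183],[303,265],[130,348]])/13+[154.5,224.5]
sc=np.array([[650,163],[465,172],[440,92],[625,85]])/12+[349.5,219.5]
print(plane(T,tc,.046),plane(S,sc,.046)); print(plane(T,tc,.046).mean(0),plane(S,sc,.046).mean(0))
print("tri handle",tri(T,tc.mean(0),S,sc.mean(0)))
for f,k in((T,"top"),(S,"scene")):
    im=f["pixels"]; hsv=cv2.cvtColor(im,cv2.COLOR_RGB2HSV)
    a,b,c,e=dict(top=(262,148,340,230),scene=(195,205,275,287))[k]; m=np.zeros(im.shape[:2],bool); m[b:e,a:c]=True
    t=big(m&(hsv[...,1]<40)&(hsv[...,2]>(150 if k=="top" else 125)))
    globals()["u"+k]=np.argwhere(t)[:,::-1].mean(0)
print("tri tile",tri(T,utop,S,uscene))
# whole-spacer mask pca-lines: blade top centreline in top view
a=np.array([[620,90],[585,80],[320,205],[315,255],[330,250],[625,125]])/13+[154.5,224.5]
print(plane(T,a,.026))
# bed frame rail corners in top view: slim rail inner-end, broad
c=np.array([[162,487],[180,540],[62,122],[90,210],[95,215],[152,440],[410,375],[348,155]])/7+[261.5,147.5]
P=plane(T,c,.030); P[4:]=plane(T,c[4:],.038)
o=np.array([.6158,-.0912]);y=np.radians(16.2);R=np.array([[np.cos(y),-np.sin(y)],[np.sin(y),np.cos(y)]])
print(((P[:,:2]-o)@R*1000).round(1))
E
```

```text
nose tri (array([0.50114395, 0.15541018, 0.02890802]), np.float64(0.0015030742401628263))
[[0.50175636 0.15517228 0.026     ]] [[0.49836649 0.15590796 0.026     ]]
[[0.46294497 0.25657904 0.046     ]
 [0.47928817 0.2230272  0.046     ]
 [0.46318229 0.21312196 0.046     ]
 [0.4461239  0.24652869 0.046     ]] [[0.46436278 0.25638613 0.046     ]
 [0.4800528  0.22272333 0.046     ]
 [0.46154976 0.21383721 0.046     ]
 [0.44609951 0.24797461 0.046     ]]
[0.46288483 0.23481422 0.046     ] [0.46301621 0.23523032 0.046     ]
tri handle (array([0.462876  , 0.2350525 , 0.04569286]), np.float64(0.0003354176019990588))
tri tile (array([ 0.61594845, -0.09132021,  0.03680253]), np.float64(0.00010433686622062939))
[[0.50221996 0.15547784 0.026     ]
 [0.50413686 0.16266141 0.026     ]
 [0.47779718 0.2150037  0.026     ]
 [0.46767339 0.21544    0.026     ]
 [0.46873912 0.21246126 0.026     ]
 [0.49511696 0.15412904 0.026     ]]
[[-61.   50.4]
 [-82.2  49.3]
 [ 86.9  48.9]
 [ 50.1  47.8]
 [ 45.4  47.2]
 [-44.2  49.8]
 [-45.7 -50.4]
 [ 43.1 -52.3]]
```

```bash
cat > go.py <<'E'
import numpy as np,sys
from scipy.spatial.transform import Rotation as Ro
from bench import telemetry
s=telemetry.observe(); p=s["tool_pos"]; R=Ro.from_euler("xyz",s["tcp_rot"],degrees=True)
def go(x,y,z,yaw):
    G=Ro.from_euler("xyz",[180,0,yaw],degrees=True)
    print("shift cm",(R.inv().apply(np.array([x,y,z])-p)*100).round(2),"rv",(R.inv()*G).as_rotvec().round(4))
def st(): print("t",round(s["time"],2),"p",p.round(4),"rot",s["tcp_rot"].round(2),"F",s["wrist_force"].round(2),"w",round(s["grip_width"],4),"q",s["joint_positions"].round(0))
E
python3 -c "
from go import *
st(); go(.57,-.25,.22,68); go(.57,-.05,.2,85)"
```

```text
t 0.1 p [ 0.3024 -0.6029  0.2216] rot [-179.9     0.     26.64] F [-0.06  0.05  0.31] w 0.087 q [62. 27. -3. 88.  1. 65. -5.]
shift cm [ 39.74 -19.55   0.19] rv [-1.700e-03 -6.000e-04 -7.219e-01]
shift cm [ 48.71 -37.42   2.22] rv [-1.6000e-03 -8.0000e-04 -1.0187e+00]
```

```bash
python3 -c "
from h import *
d=pickle.load(open('f0.pkl','rb'))
print(plane(d['top'],[(418,178),(410,231)],.05))"
```

```text
[[ 0.65102431 -0.4143163   0.05      ]
 [ 0.50759829 -0.38493652  0.05      ]]
```

arm_command:
  commands:
    - [[40,-19.5,0],[-0.0017,-0.0006,-0.72],-1]
    - [[40,-19.5,0],[-0.0017,-0.0006,-0.72],-1]
    - [[40,-19.5,0],[-0.0017,-0.0006,-0.72],-1]
    - [[40,-19.5,0],[-0.0017,-0.0006,-0.72],-1]
    - [[40,-19.5,0],[-0.0017,-0.0006,-0.72],-1]
    - [[40,-19.5,0],[-0.0017,-0.0006,-0.72],-1]
    - [[40,-19.5,0],[-0.0017,-0.0006,-0.72],-1]
    - [[40,-19.5,0],[-0.0017,-0.0006,-0.72],-1]
    - [[48.7,-37.4,1],[-0.0016,-0.0008,-1.02],-1]
    - [[48.7,-37.4,1],[-0.0016,-0.0008,-1.02],-1]
    - [[48.7,-37.4,1],[-0.0016,-0.0008,-1.02],-1]
    - [[48.7,-37.4,1],[-0.0016,-0.0008,-1.02],-1]

```text
time: 1.3
tool_pos: [0.5661, -0.085, 0.2137]
tcp_rot: [180.0, 0.1, 85.1]
wrist_force: [1.4, 0.2, 0.1]
grip_width: 0.0869
```

```bash
python3 -c "
from go import *
st(); go(.463,.235,.10,115.5)"
```

```text
t 1.3 p [ 0.5661 -0.085   0.2137] rot [1.7998e+02 8.0000e-02 8.5060e+01] F [1.38 0.18 0.06] w 0.0869 q [ 25.  20. -26. 102.  10.  61. -10.]
shift cm [ 31.01 -13.03  11.32] rv [ 0.      0.0015 -0.5313]
```

arm_command:
  commands:
    - [[27.5,-13,9],[0,0,-0.53],-1]
    - [[27.5,-13,11],[0,0,-0.53],-1]
    - [[27.5,-13,11],[0,0,-0.53],-1]
    - [[27.5,-13,11],[0,0,-0.53],-1]
    - [[27.5,-13,11],[0,0,-0.53],-1]
    - [[27.5,-13,11],[0,0,-0.53],-1]
    - [[27.5,-13,11],[0,0,-0.53],-1]
    - [[27.5,-13,11],[0,0,-0.53],-1]
    - [[27.5,-13,11],[0,0,-0.53],-1]
    - [[27.5,-13,11],[0,0,-0.53],-1]

```text
time: 2.3
tool_pos: [0.4615, 0.1968, 0.1037]
tcp_rot: [180.0, 0.2, 115.3]
wrist_force: [0.0, -0.2, 0.2]
grip_width: 0.0871
```

```bash
python3 -c "
from go import *
st(); go(.463,.235,.011,115.5)"
```

```text
t 2.3 p [0.4615 0.1968 0.1037] rot [1.7998e+02 1.5000e-01 1.1530e+02] F [ 0.05 -0.21  0.2 ] w 0.0871 q [  1.  23. -36. 116.  19.  46. -21.]
shift cm [3.42 1.76 9.26] rv [ 0.0004  0.0027 -0.0034]
```

```bash
python3 -c "
from h import *
d=pickle.load(open('f0.pkl','rb'))
P=plane(d['top'],[(153,223),(110,225),(179,285),(215,309)],.02)[:,:2]
a=np.radians(25.5);R=np.array([[np.cos(a),-np.sin(a)],[np.sin(a),np.cos(a)]])
print(P,((P-[.463,.235])@R).round(3))"
```

```text
[[0.52346451 0.28914953]
 [0.51602196 0.40583635]
 [0.36231822 0.21033608]
 [0.30354131 0.11488794]] [[ 0.078  0.023]
 [ 0.121  0.131]
 [-0.101  0.021]
 [-0.196 -0.04 ]]
```

arm_command:
  commands:
    - [[3.4,1.8,3],[0.0004,0.0027,-0.0034],-0.2]
    - [[3.4,1.8,4],[0.0004,0.0027,-0.0034],-0.2]
    - [[3.4,1.8,4],[0.0004,0.0027,-0.0034],-0.2]
    - [[3.4,1.8,4],[0.0004,0.0027,-0.0034],-0.2]

```text
time: 2.7
tool_pos: [0.4629, 0.235, 0.0637]
tcp_rot: [-180.0, 0.0, 115.5]
wrist_force: [0.2, 0.8, 0.3]
grip_width: 0.0626
```

```bash
python3 -c "
from go import *
st(); go(.463,.235,.011,115.5)"
```

```text
t 2.7 p [0.4629 0.235  0.0637] rot [-179.96    0.    115.51] F [0.18 0.77 0.33] w 0.0626 q [ -5.  28. -34. 116.  23.  43. -27.]
shift cm [0.   0.01 5.27] rv [-0.0007  0.      0.0002]
```

arm_command:
  commands:
    - [[0,0,2.5],[0,0,0],-0.2]
    - [[0,0,5.2],[0,0,0],-0.2]
    - [[0,0,5.2],[0,0,0],-0.2]
    - [[0,0,5.2],[0,0,0],-0.2]
    - [[0,0,5.2],[0,0,0],1]
    - [[0,0,5.2],[0,0,0],1]
    - [[0,0,5.2],[0,0,0],1]
    - [[0,0,5.2],[0,0,0],1]
    - [[0,0,5.2],[0,0,0],1]
    - [[0,0,5.2],[0,0,0],1]

```text
time: 3.7
tool_pos: [0.4625, 0.2367, 0.0118]
tcp_rot: [180.0, -0.0, 115.6]
wrist_force: [0.2, -1.4, 3.2]
grip_width: 0.0222
```

```bash
python3 - <<'E'
from go import *
st()
from bench import eyes
import cv2
for n,(a,b,c,e) in dict(top=(140,200,240,275),scene=(320,190,440,280)).items():
    f=eyes.grab_frame(n); cv2.imwrite(f"pics/g_{n}.png",cv2.resize(f["pixels"][b:e,a:c,::-1],None,fx=6,fy=6,interpolation=cv2.INTER_NEAREST))
E
```

```text
t 3.7 p [0.4625 0.2367 0.0118] rot [ 1.7999e+02 -4.0000e-02  1.1564e+02] F [ 0.2  -1.4   3.24] w 0.0222 q [ -8.  33. -31. 117.  27.  37. -31.]
```

```bash
cat >> go.py <<'E'
O=np.array([.6159,-.0912]); A=16.2
def bed(bx,by,a=None):
    a=np.radians(A if a is None else a); return O+[bx*np.cos(a)-by*np.sin(a),bx*np.sin(a)+by*np.cos(a)]
def gobed(bx,by,z): 
    w=bed(bx,by); go(w[0],w[1],z,90+A)
def inbed():
    a=np.radians(A); d=p[:2]-O; print("bed xy mm",((d[0]*np.cos(a)+d[1]*np.sin(a))*1e3).round(2),((-d[0]*np.sin(a)+d[1]*np.cos(a))*1e3).round(2))
E
python3 -c "
from go import *
st(); print(bed(-.0515,.165)); gobed(-.0515,.165,.018)"
```

```text
t 3.8 p [0.4625 0.2367 0.0118] rot [ 1.7999e+02 -4.0000e-02  1.1563e+02] F [-0.1  -0.31  4.46] w 0.0219 q [ -8.  33. -31. 117.  27.  37. -31.]
[0.52041134 0.05288042]
shift cm [-19.07  -2.73  -0.63] rv [ 0.     -0.0007  0.1647]
```

View pics/g_scene.png

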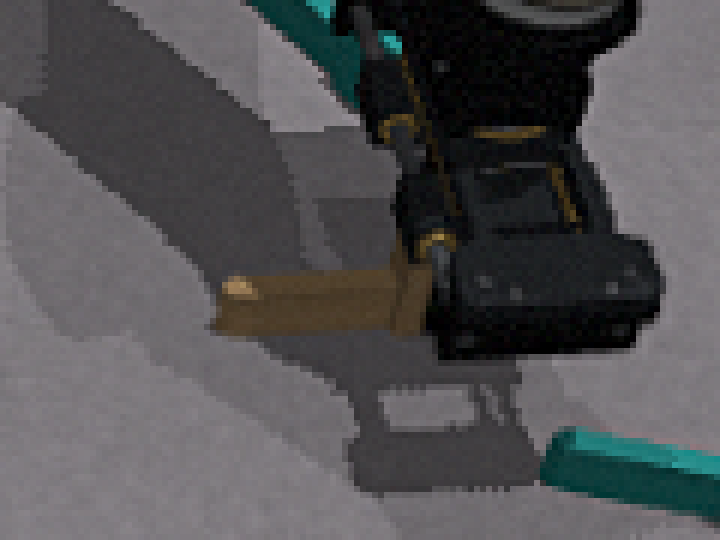

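View pics/g_top.png

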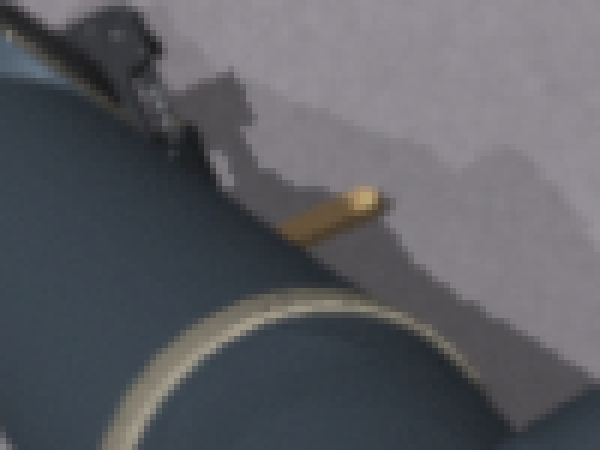

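The spacer is held between the fingers with its blade clear: the nose is at (357,238) in the scene view and (200,232) in the top view. I'll lift it slightly and carry it to the frame's open end.

arm_command:
  commands:
    - [[0,0,-0.7],[0,0,0],1]
    - [[-4,-0.6,-0.7],[0,0,0.04],1]
    - [[-8,-1.2,-0.7],[0,0,0.08],1]
    - [[-12,-1.8,-0.7],[0,0,0.12],1]
    - [[-16,-2.4,-0.7],[0,0,0.1647],1]
    - [[-19,-2.7,-0.7],[0,0,0.1647],1]
    - [[-19,-2.7,-0.7],[0,0,0.1647],1]
    - [[-19,-2.7,-0.7],[0,0,0.1647],1]
    - [[-19,-2.7,-0.7],[0,0,0.1647],1]

```text
time: 4.7
tool_pos: [0.5197, 0.055, 0.0184]
tcp_rot: [-180.0, -0.1, 106.3]
wrist_force: [-0.6, -0.4, -0.3]
grip_width: 0.0216
```

```bash
python3 - <<'E'
from go import *
st(); inbed(); gobed(-.0515,.165,.0118)
from bench import eyes
import cv2,pickle
d={}
for n,(a,b,c,e) in dict(top=(220,150,340,240),scene=(195,200,315,290)).items():
    f=eyes.grab_frame(n); d[n]=f; cv2.imwrite(f"pics/e_{n}.png",cv2.resize(f["pixels"][b:e,a:c,::-1],None,fx=6,fy=6,interpolation=cv2.INTER_NEAREST))
pickle.dump(d,open("f1.pkl","wb"))
E
```

```text
t 4.7 p [0.5197 0.055  0.0184] rot [-1.7998e+02 -1.1000e-01  1.0631e+02] F [-0.58 -0.38 -0.31] w 0.0216 q [ 12.  32. -29. 117.  25.  37. -17.]
bed xy mm -51.56 167.22
shift cm [-0.22  0.01  0.66] rv [-0.0004 -0.0019  0.0019]
```

View pics/e_top.png

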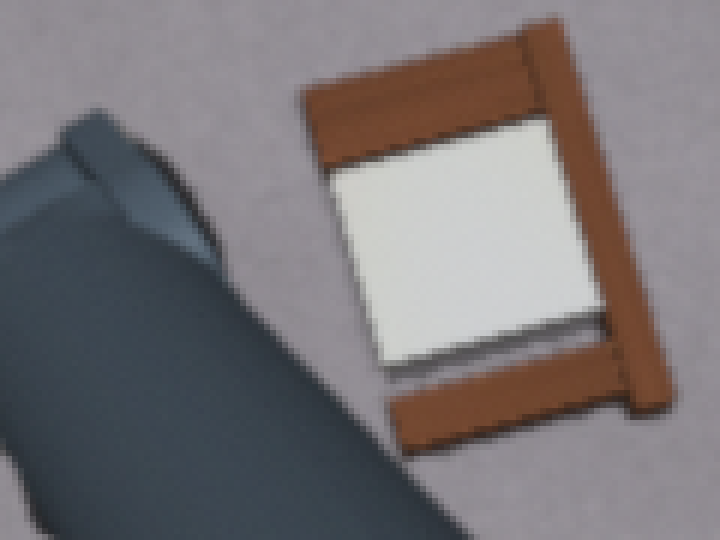

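View pics/e_scene.png

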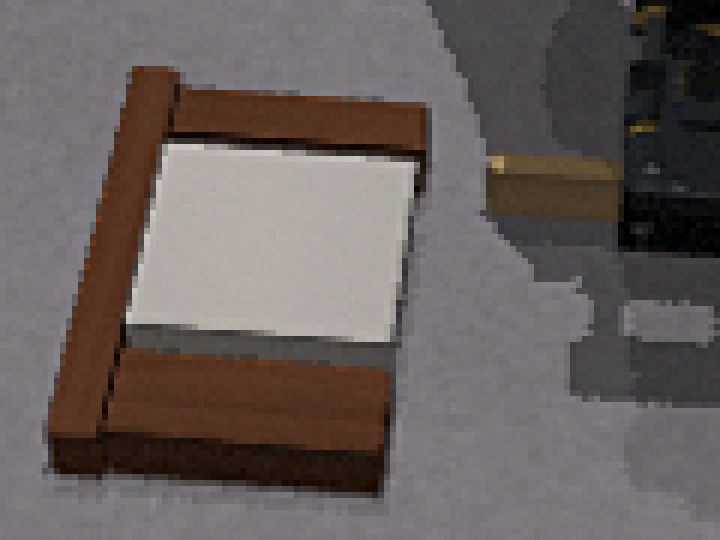

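```bash
python3 - <<'E'
from m import *
from go import O,A
d=pickle.load(open("f1.pkl","rb")); S=d["scene"]
a=np.radians(A);R=np.array([[np.cos(a),-np.sin(a)],[np.sin(a),np.cos(a)]])
def b(crop,z): return ((plane(S,np.array(crop)/6+[194.5,199.5],z)[:,:2]-O)@R*1e3).round(1)
print("tip",b([[488,163],[490,165]],.032))
print("blade top edges far/near",b([[505,155],[622,160],[505,174],[622,180]],.032))
print("rail top outer corners,inner",b([[428,104],[425,150],[178,88],[172,135]],.030))
print("tile corners",b([[165,143],[420,163],[392,342],[128,325]],.038))
print("broad",b([[391,374],[384,437]],.030))
# tile fit refit, both frames, edge angle
T=pickle.load(open("f0.pkl","rb"))["top"]
hsv=cv2.cvtColor(T["pixels"],cv2.COLOR_RGB2HSV); m=np.zeros((420,560),bool); m[148:230,262:340]=1
m&=(hsv[...,1]>90)
r,P=rect(T,big(m),.030); print(r)
# rail inner-face line from the top view: gap between tile and slim rail
E
```

```text
tip [[-52.3  77.2]
 [-51.3  78. ]]
blade top edges far/near [[-57.1  83.5]
 [-58.9 129.6]
 [-47.2  84.3]
 [-48.5 130.2]]
rail top outer corners,inner [[-83.   50.2]
 [-58.4  51.6]
 [-82.  -51.3]
 [-56.6 -49.5]]
tile corners [[-45.2 -49.8]
 [-44.5  51.1]
 [ 43.7  50. ]
 [ 45.3 -48.5]]
broad [[52.4 50.4]
 [80.9 51. ]]
((616.870361328125, -101.44342803955078), (182.9867401123047, 121.2384033203125), 16.025175094604492)
```

arm_command:
  commands:
    - [[-0.2,0,0.3],[-0.0004,-0.0019,0.0019],1]
    - [[-0.2,0,0.6],[-0.0004,-0.0019,0.0019],1]
    - [[-1.2,0,0.6],[-0.0004,-0.0019,0.0019],1]
    - [[-2.2,0,0.6],[-0.0004,-0.0019,0.0019],1]
    - [[-2.7,0,0.6],[-0.0004,-0.0019,0.0019],1]
    - [[-2.7,0,0.6],[-0.0004,-0.0019,0.0019],1]
    - [[-2.7,0,0.6],[-0.0004,-0.0019,0.0019],1]

```text
time: 5.5
tool_pos: [0.5278, 0.0274, 0.0123]
tcp_rot: [180.0, 0.0, 106.0]
wrist_force: [0.3, 0.7, -1.1]
grip_width: 0.0218
```

```bash
python3 - <<'E'
from go import *
st(); inbed(); gobed(-.0515,.07,.012)
from bench import eyes
import cv2,pickle
d={}
for n,(a,b,c,e) in dict(top=(220,150,340,240),scene=(195,200,315,290)).items():
    f=eyes.grab_frame(n); d[n]=f; cv2.imwrite(f"pics/e2_{n}.png",cv2.resize(f["pixels"][b:e,a:c,::-1],None,fx=6,fy=6,interpolation=cv2.INTER_NEAREST))
pickle.dump(d,open("f2.pkl","wb"))
E
```

```text
t 5.5 p [0.5278 0.0274 0.0123] rot [1.8000e+02 5.0000e-02 1.0604e+02] F [ 0.3   0.67 -1.12] w 0.0218 q [ 14.  33. -28. 116.  25.  37. -14.]
bed xy mm -51.56 138.45
shift cm [-6.85  0.03  0.04] rv [ 0.0001  0.0009 -0.0028]
```

View pics/e2_scene.png

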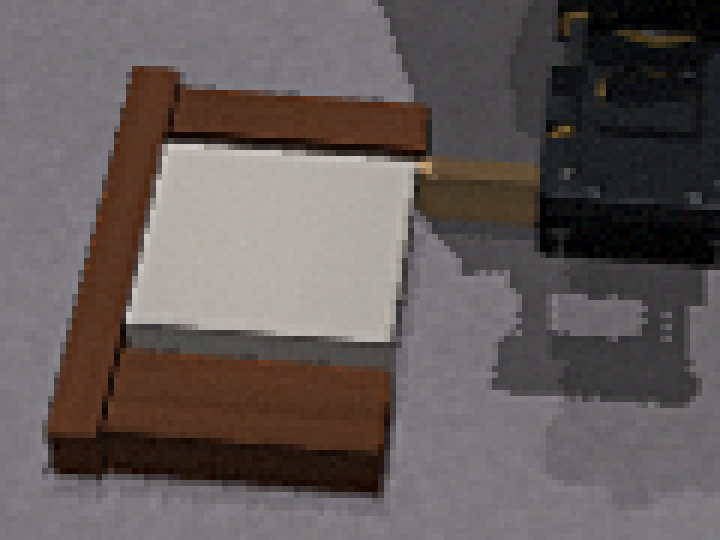

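View pics/e2_top.png

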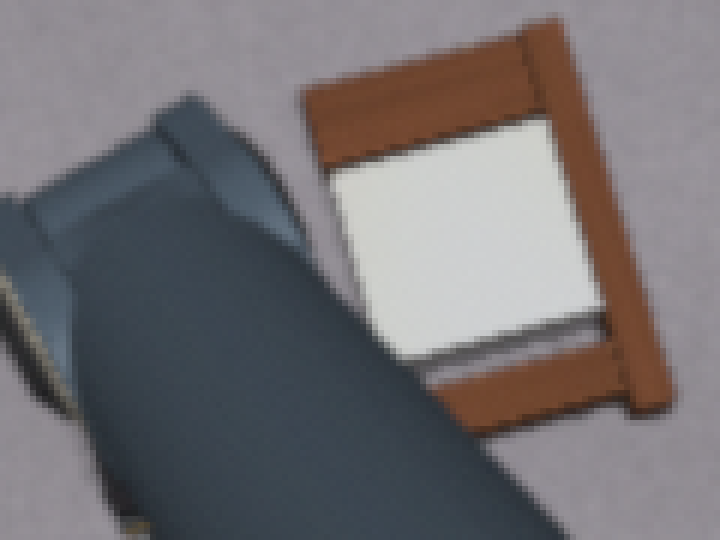

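The nose, at about (265,227) in the scene view, sits at the mouth of the gap between the slim rail's end and the tile corner, so I'll push it in.

arm_command:
  commands:
    - [[-0.7,0.02,0.04],[0,0.0009,-0.0028],1]
    - [[-1.4,0.02,0.04],[0,0.0009,-0.0028],1]
    - [[-2.1,0.02,0.04],[0,0.0009,-0.0028],1]
    - [[-2.5,0.02,0.04],[0,0.0009,-0.0028],1]
    - [[-2.5,0.02,0.04],[0,0.0009,-0.0028],1]

```text
time: 6.1
tool_pos: [0.5351, 0.0025, 0.0119]
tcp_rot: [180.0, 0.0, 106.1]
wrist_force: [0.4, -0.6, -1.5]
grip_width: 0.0218
```

```bash
python3 - <<'E'
from go import *
st(); inbed(); gobed(-.0515,.071,.012)
from bench import eyes
import cv2,pickle
d={}
for n,(a,b,c,e) in dict(scene=(195,200,315,290)).items():
    f=eyes.grab_frame(n); d[n]=f; cv2.imwrite(f"pics/e3_{n}.png",cv2.resize(f["pixels"][b:e,a:c,::-1],None,fx=6,fy=6,interpolation=cv2.INTER_NEAREST))
E
```

```text
t 6.1 p [0.5351 0.0025 0.0119] rot [1.8000e+02 3.0000e-02 1.0615e+02] F [ 0.39 -0.58 -1.55] w 0.0218 q [ 17.  33. -28. 115.  25.  37. -11.]
bed xy mm -51.42 112.55
shift cm [-4.15 -0.   -0.01] rv [ 0.      0.0005 -0.0009]
```

View pics/e3_scene.png

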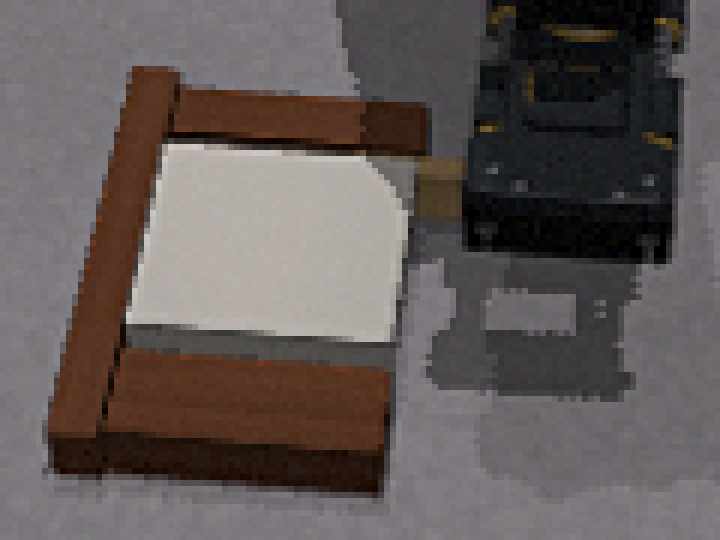

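The blade is inside the gap and the forces are low.

arm_command:
  commands:
    - [[-0.8,0,0],[0,0,0],1]
    - [[-1.6,0,0],[0,0,0],1]
    - [[-2.4,0,0],[0,0,0],1]
    - [[-3.2,0,0],[0,0,0],1]
    - [[-3.6,0,0],[0,0,0],1]
    - [[-3.7,0,0],[0,0,0],1]
    - [[-3.7,0,0],[0,0,0],1]

```text
time: 6.85
tool_pos: [0.5452, -0.0319, 0.0119]
tcp_rot: [-180.0, -0.0, 106.2]
wrist_force: [-0.2, 0.6, -0.9]
grip_width: 0.0216
```

```bash
python3 -c "
from go import *
st(); inbed(); gobed(-.0515,.071,.012)"
```

```text
t 6.85 p [ 0.5452 -0.0319  0.0119] rot [-180.     -0.    106.23] F [-0.15  0.56 -0.93] w 0.0216 q [ 20.  34. -28. 114.  25.  38.  -7.]
bed xy mm -51.38 76.68
shift cm [-0.57 -0.01 -0.01] rv [-0.     -0.0001  0.0006]
```

Next I'll go on in small steps until contact, watching the force.

arm_command:
  commands:
    - [[-0.2,0,0],[0,0,0],1]
    - [[-0.4,0,0],[0,0,0],1]
    - [[-0.5,0,0],[0,0,0],1]
    - [[-0.5,0,0],[0,0,0],1]

```text
time: 7.25
tool_pos: [0.5466, -0.0365, 0.012]
tcp_rot: [180.0, 0.0, 106.3]
wrist_force: [0.5, 0.2, -1.2]
grip_width: 0.022
```

```bash
python3 -c "
from go import *
st(); inbed()"
```

```text
t 7.25 p [ 0.5466 -0.0365  0.012 ] rot [180.     0.   106.25] F [ 0.51  0.16 -1.19] w 0.022 q [ 21.  34. -28. 114.  25.  38.  -7.]
bed xy mm -51.3 71.82
```

arm_command:
  commands:
    - [[-0.15,0,0],[0,0,0],1]
    - [[-0.25,0,0],[0,0,0],1]
    - [[-0.3,0,0],[0,0,0],1]
    - [[-0.3,0,0],[0,0,0],1]

```text
time: 7.65
tool_pos: [0.5466, -0.0367, 0.012]
tcp_rot: [-180.0, -0.2, 106.3]
wrist_force: [-2.9, 5.6, 1.5]
grip_width: 0.0219
```

```bash
python3 -c "
from go import *
st(); inbed()"
```

```text
t 7.65 p [ 0.5466 -0.0367  0.012 ] rot [-179.98   -0.18  106.34] F [-2.94  5.64  1.53] w 0.0219 q [ 21.  34. -28. 114.  25.  38.  -7.]
bed xy mm -51.3 71.69
```

Contact at about 6 N along the bed's +y. I'll ease the push, open and rise.

arm_command:
  commands:
    - [[0.2,0,0],[0,0,0],1]
    - [[0.2,0,0],[0,0,0],0.1]
    - [[0.2,0,0],[0,0,0],0.1]
    - [[0.2,0,0],[0,0,0],0.1]
    - [[0.2,0,0],[0,0,0],0.1]
    - [[0.2,0,-2],[0,0,0],0.1]
    - [[0.2,0,-5],[0,0,0],0.1]
    - [[0.2,0,-9],[0,0,0],0.1]
    - [[0.2,0,-12],[0,0,0],0.1]
    - [[0.2,0,-12],[0,0,0],0.1]

```text
time: 8.65
tool_pos: [0.5501, -0.0375, 0.1364]
tcp_rot: [179.5, 0.2, 106.2]
wrist_force: [1.3, -0.2, 0.2]
grip_width: 0.0392
```

```bash
python3 - <<'E'
from go import *
st(); inbed()
from bench import eyes
import cv2,pickle
d={}
for n,(a,b,c,e) in dict(top=(220,150,340,240),scene=(195,200,315,290)).items():
    f=eyes.grab_frame(n); d[n]=f; cv2.imwrite(f"pics/e4_{n}.png",cv2.resize(f["pixels"][b:e,a:c,::-1],None,fx=6,fy=6,interpolation=cv2.INTER_NEAREST))
pickle.dump(d,open("f4.pkl","wb"))
E
```

```text
t 8.65 p [ 0.5501 -0.0375  0.1364] rot [179.52   0.2  106.22] F [ 1.28 -0.25  0.23] w 0.0392 q [ 26.  24. -34. 109.  17.  51.  -0.]
bed xy mm -48.24 69.95
```

View pics/e4_scene.png

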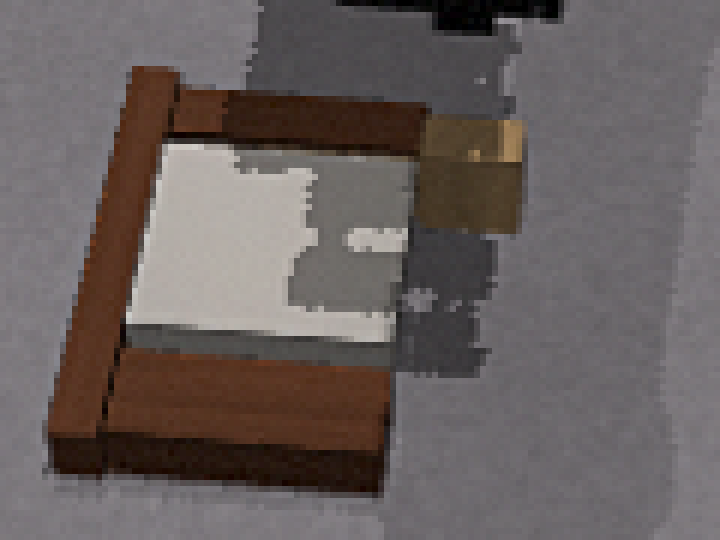

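View pics/e4_top.png

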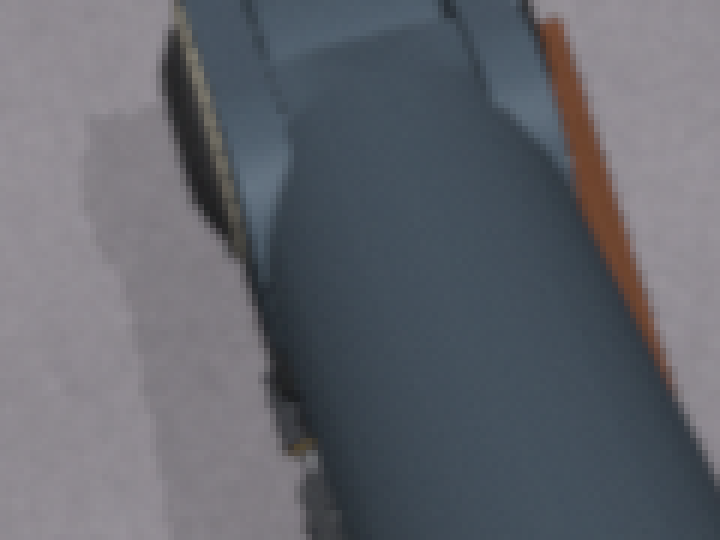

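The handle block stands against the frame: its top face is at about (274,223) in the scene view, flush with the rail end. I'll check it numerically and then move over the tile.

```bash
python3 - <<'E'
from m import *
from go import *
d=pickle.load(open("f4.pkl","rb")); f=d["scene"]
m=np.zeros((420,560),bool); m[219:240,264:284]=1
hsv=cv2.cvtColor(f["pixels"],cv2.COLOR_RGB2HSV); m&=(hsv[...,0]<28)&(hsv[...,1]>70)
P,_=cloud(f,m); a=np.radians(A);R=np.array([[np.cos(a),-np.sin(a)],[np.sin(a),np.cos(a)]])
k=P[:,2]>.042; B=(P[:,:2]-O)@R*1e3
print(k.sum(),B[k].mean(0),B[k].min(0),B[k].max(0),np.median(P[k][:,2]),np.polyfit(B[k][:,1],P[k][:,2]*1e3,1),np.polyfit(B[k][:,0],P[k][:,2]*1e3,1))
b=((plane(f,np.array([[428,118],[525,121],[522,161],[418,160]])/6+[194.5,199.5],.046)[:,:2]-O)@R*1e3)
print(b.round(1),b.mean(0))
st(); gobed(0,0,.07)
E
```

```text
127 [-50.14142565  70.90794825] [-62.58333651  51.77964926] [-39.02503045  89.97261097] 0.046283374119396536 [1.79481370e-02 4.50261008e+01] [-1.55193259e-02  4.55206052e+01]
[[-61.2  52.6]
 [-63.3  90.6]
 [-42.4  91.1]
 [-39.   51. ]] [-51.45884535  71.33000978]
t 8.75 p [ 0.5471 -0.038   0.1324] rot [1.7994e+02 7.0000e-02 1.0622e+02] F [-0.25 -0.75 -0.15] w 0.0396 q [ 26.  24. -34. 109.  17.  51.  -0.]
shift cm [-7.03  5.12  6.26] rv [0.001  0.0012 0.0004]
```

arm_command:
  commands:
    - [[-3,2.2,0],[0,0,0],1]
    - [[-7,5.1,0],[0,0,0],1]
    - [[-7,5.1,3],[0,0,0],1]
    - [[-7,5.1,6.2],[0,0,0],1]
    - [[-7,5.1,6.2],[0,0,0],1]
    - [[-7,5.1,6.2],[0,0,0],1]
    - [[-7,5.1,6.2],[0,0,0],1]

```text
time: 9.45
tool_pos: [0.6162, -0.0901, 0.0711]
tcp_rot: [179.9, 0.0, 106.3]
wrist_force: [-1.0, -0.3, 0.5]
grip_width: 0.0007
```

```bash
python3 -c "
from go import *
st(); inbed(); gobed(0,0,.04)"
```

```text
t 9.45 p [ 0.6162 -0.0901  0.0711] rot [1.7991e+02 3.0000e-02 1.0628e+02] F [-0.98 -0.32  0.49] w 0.0007 q [ 26.  35. -30. 102.  22.  49.   2.]
bed xy mm 0.57 1.01
shift cm [-0.1  -0.06  3.11] rv [0.0016 0.0006 0.0015]
```

arm_command:
  commands:
    - [[-0.1,-0.06,1.5],[0,0,0],1]
    - [[-0.1,-0.06,2.9],[0,0,0],1]
    - [[-0.1,-0.06,3.3],[0,0,0],1]
    - [[-0.1,-0.06,3.6],[0,0,0],1]
    - [[-0.1,-0.06,3.9],[0,0,0],1]
    - [[-0.1,-0.06,4.1],[0,0,0],1]
    - [[-0.1,-0.06,4.1],[0,0,0],1]
    - [[-0.1,-0.06,4.1],[0,0,0],1]

```text
time: 10.25
tool_pos: [0.6146, -0.092, 0.0304]
tcp_rot: [-179.9, 0.1, 106.2]
wrist_force: [-4.5, -0.3, 11.0]
grip_width: 0.0005
```

```bash
python3 -c "
from go import *
st(); inbed()"
```

```text
t 10.25 p [ 0.6146 -0.092   0.0304] rot [-1.7990e+02  7.0000e-02  1.0623e+02] F [-4.49 -0.3  11.  ] w 0.0005 q [ 25.  38. -28. 103.  24.  46.   1.]
bed xy mm -1.49 -0.37
```

arm_command:
  commands:
    - [[0,0,0.1],[0,0,0],1]
    - [[0,0,0.2],[0,0,0],1]
    - [[0,0,0.2],[0,0,0],1]
    - [[0,0,0.2],[0,0,0],1]

```text
time: 10.65
tool_pos: [0.6146, -0.092, 0.0303]
tcp_rot: [-179.9, 0.1, 106.2]
wrist_force: [-10.0, -1.4, 23.1]
grip_width: 0.0005
```

```bash
python3 - <<'E'
from go import *
st(); inbed()
from bench import eyes
import cv2,pickle
from m import *
d={}
for n,(a,b,c,e) in dict(scene=(195,200,315,290)).items():
    f=eyes.grab_frame(n); d[n]=f; cv2.imwrite(f"pics/e5_{n}.png",cv2.resize(f["pixels"][b:e,a:c,::-1],None,fx=6,fy=6,interpolation=cv2.INTER_NEAREST))
    hsv=cv2.cvtColor(f["pixels"],cv2.COLOR_RGB2HSV); m=np.zeros((420,560),bool); m[222:260,215:262]=1
    m&=(hsv[...,1]<40)&(hsv[...,2]>100); P,_=cloud(f,m); print("tile z",np.percentile(P[:,2],[10,50,90]),len(P))
    m=np.zeros((420,560),bool); m[219:240,264:284]=1; m&=(hsv[...,0]<28)&(hsv[...,1]>70)
    P,_=cloud(f,m); a=np.radians(A);R=np.array([[np.cos(a),-np.sin(a)],[np.sin(a),np.cos(a)]]);k=P[:,2]>.042
    print("handle",((P[k][:,:2]-O)@R*1e3).mean(0),np.median(P[k][:,2]))
E
```

```text
t 10.65 p [ 0.6146 -0.092   0.0303] rot [-1.7988e+02  1.2000e-01  1.0623e+02] F [-10.04  -1.44  23.06] w 0.0005 q [ 25.  38. -28. 103.  24.  46.   1.]
bed xy mm -1.49 -0.35
tile z [0.02842618 0.03032629 0.03228334] 418
handle [-50.14362416  71.40745024] 0.04619882850529933
```

View pics/e5_scene.png

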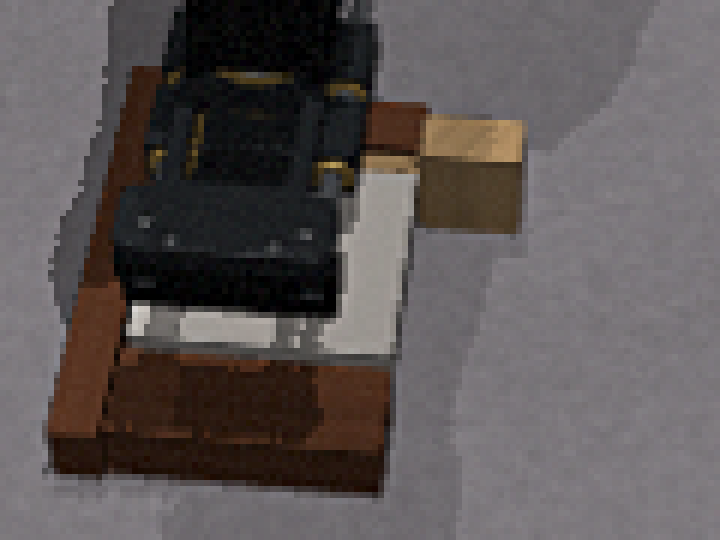

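arm_command:
  commands:
    - [[0,-0.1,-0.1],[0,0,0],1]
    - [[0,-0.1,-0.1],[0,0,0],1]
    - [[0,-0.1,-0.1],[0,0,0],1]
    - [[0,-0.1,-0.1],[0,0,0],1]

```text
time: 11.1
tool_pos: [0.6146, -0.092, 0.0304]
tcp_rot: [180.0, 0.1, 106.2]
wrist_force: [-5.7, 0.1, 14.8]
grip_width: 0.0003
```

The tile is held on its stop with about 15 N, steady, against the 7 N it needs. The fingers are at z 30.4 mm and the spacer hasn't moved.

```bash
python3 -c "
from go import *
st()
from bench import bot
print(bot.sign_off())"
```

```text
t 11.1 p [ 0.6146 -0.092   0.0304] rot [1.7999e+02 9.0000e-02 1.0624e+02] F [-5.74  0.14 14.76] w 0.0003 q [ 25.  37. -28. 103.  24.  45.   1.]
the job is handed in; nothing more can be done
None
```

I slid the spacer blade first into the 13 mm gap beside the slim rail and let go of it. I then pressed the tile flush with the closed fingers and handed the job in at 11.1 s, still holding it down.

**Spacer:** It stopped against the frame with about 6 N of contact force. The last check put the handle centre at bed (-50, 71.4) mm with its top at 46 mm, so it stands level. That y value is slightly past the stated 70–71 mm. I put this down to the 2 mm calibration, since the contact force and the pictures both showed it home.

**Tile:** The depth image showed the tile top at 30.3 mm, and the fingertips were at 30.4 mm. The push at hand-in was 15 N, above the 7 N needed. Between 11 N and 23 N the tip moved only 0.1 mm, so the tile is on its firm stop. About 6 N of sideways force stayed on the fingers, with no slip seen.

**Other objects:** The books, teacup, jar and turquoise look-alikes were not touched, as far as I can tell. I kept the arm clear of them but took no final picture to confirm it. The top camera was blocked by the arm during the insertion, so those later checks come from the scene camera and the force readings.

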